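Re-stack two nested parts trays on their ledges over a heat sink

ROBOT

A 6-joint arm with a two-finger parallel gripper is mounted at the origin on a cart in front of the work surface, level with it; the furniture and walls round the work are solid. World frame = base frame: x ahead of the robot, y to its left, z up, the work surface at z = 0. Lengths are in m, angles in rad, forces in N, time in s.
With the tool pointing down it reaches from about 0.25 to 0.775 m from the base axis. Payload 4 kg.
Tool frame: the origin (TCP) lies on the centre line of the jaws, within the pads' length; the fingertips stand 19 mm ahead of it and the grasp point (between the pads) is the TCP; z points along the fingers, y is the line along which they close (so a half turn about z gives the same grasp; the last joint's range is limited). The gripper opens to 94 mm and grips with 3 to 60 N. Pads are 16 mm wide; open, the fingers measure 119 mm over their backs; the gripper's body (75 mm by 177 mm) begins 78 mm behind the grasp point.
Start: joints at [1.049, 0.087, 1.371, -0, 1.684, -0.103], TCP at [0.224, 0.502, 0.225] pointing down, gripper open.
Joint ranges: [-3.1, 3.1], [-0.76, 2.03], [0.27, 2.55], [-1.08, 4.22], [0.17, 2.65], [-2.57, 2.57]. Speed limits (rad/s): [2.79, 2.79, 3.14, 3.14, 3.14, 3.14].

INTERFACE

Orientations are given as a unit quaternion [x, y, z, w].
In Python, from workcell import env gives the robot as it stands. The module is installed in compiled form; this text tells all that it offers.
- The arm moves only by the tool send_rows, never from a script. Its argument "targets" is a list of rows, each an object of numbers: "ax", "ay", "az": the turn, a rotation vector about the world's x, y, z in rad; "x", "y", "z": the shift along the world's x, y, z in mm; "claw": the finger opening in mm, from 0 to 94. In form: [{"ax": .., "ay": .., "az": .., "x": .., "y": .., "z": .., "claw": ..}, ...]. A call has 1 to 20 rows; each row shifts and turns the commanded pose from where the row before left it; what a row does not reach is not made up. A row lasts 1/12 s, in which the tool goes at most 41.7 mm and 7.16 degrees, less where a joint would pass 70% of its speed; a pose out of reach is approached as far as the arm can. A call is refused whole if a number of a shift passes 41.7 or a number of a turn 0.125, either way. A call with a gripper value outside its range is refused whole. The fingers move at their own pace and stop on an object; "force" is the grip in N (left out, the last holds). Time passes only in rows, so rows that do not move let the fingers close. It gives the time, the measured TCP pose, the force, the opening and the grip force at its end, in the units of the state.
- env.get_state(): the state, without advancing time (a new reading comes with each control period).
- env.read_camera(name): name is "scene" or "top" or "wrist"; returns a dict with "image" (400x640x3 uint8, red, green, blue), "fx", "fy", "cx", "cy" (pixels), "dist" ([k1, k2, p1, p2, k3] as OpenCV has them; the pictures are not rectified), "R" (3x3) and "t" (3): a world point X has camera coordinates R X + t. Camera axes: x right, y down, z forward; pixel columns grow to the right and rows downward; lengths in m; the calibration is good to about 2 mm. A picture is of the moment at which its call begins. There is no depth.
- env.finish_job(): hands the job in; it is judged then, once.
The state is a dict: "time": time; "q": joint angles; "qvel": joint speeds; "joint_efforts": joint torques, N m; "ee_pos": TCP position; "ee_rot": TCP orientation; "force": force on the tool from outside, world axes, zero at the start; "moment": the same for the moment, N m; "gripper_width": opening from 0.0 (shut) to 1.0 (fully open); "grip_force": force on a finger pad.
Only numpy, scipy, OpenCV 4.12 (cv2) and the standard library are available. Lean on these libraries where they do the work, as an engineer would, in place of code of your own. Each camera call takes 0.05 s, during which the arm holds its last target. There are 200 camera calls.

TASK

The two blue stack-and-nest parts trays are still nested one in the other; I need the bottom one for the heat sink. Lift out the upper tray with its yellow plug, stand the heat sink on its base, fins up, on the floor of the lower tray, then put the upper tray, plug still in it, back on top, turned half round so that its labelled end is over the plain end of the lower one and it rests level on the ledges instead of nesting. The lower tray stays standing flat on the bench, and leave the red screwdriver, the side cutters and the solder spool where they lie.

Things in the scene. Friction and masses are not known exactly. Their poses are not given: they have to be found in the camera images.
- lower_tray: Lower of two identical blue open-topped stack-and-nest trays, loose, 0.16 kg, on the bench. 144 mm long (x), 66 wide (y), 60 high; origin at the centre of its underside, z up; white label on the rim at its -x end. Below the rim it tapers from 136 x 58 mm at z 40 to 124 x 46 outside at the underside; walls 1.8 mm; inner floor 120 x 42 mm at z 2.5. Three hollow pillars inside carry ledges at z 36
- upper_tray: Upper tray, same shape, mass and axes (origin centre of underside, label at -x). Starts nested in the lower one, same way round, its underside 20 mm above the lower one's (its rim rests on that rim). Turned half round, its flat underside rests on the three ledges of the lower tray, 36 mm above the lower underside, with 3.5 mm of play each way in x and y. The yellow plug lies in it
- upper_rim (a point): Point (0, 0, 50) mm of the upper tray: centre of its upright rim band (z 40 to 60), flat outside, 144 x 66 mm, 2.75 mm thick, mouth 138 x 60: grip it across the 66 mm width. While nested, the band is 60 to 80 mm above the bench and the lower tray's like band begins right beneath it: a grip below 60 mm takes both trays
- lower_floor (a point): Point (-8, 0, 2.5) mm of the lower tray: middle of the clear part of its floor, free of pillars over the full 42 mm width from x = -49 to +28 mm. 33 mm of room is left above the floor when the upper tray rests on the ledges, only 17 mm when nested
- lower_ledge_left (a point): Point (42, 20, 36) mm of the lower tray: ledge on top of the pillar on its +y long wall, 16 mm long (x), from the wall in to y = 16 mm. The pillar widens downward: 27 mm long and in to y = 10.5 at the floor
- lower_ledge_right (a point): Point (42, -20, 36) mm of the lower tray: the like ledge on its -y long wall, mirrored
- lower_ledge_end (a point): Point (-58, 0, 36) mm of the lower tray: ledge on the pillar in the middle of its -x (labelled) end wall, 20 mm wide (y), from the wall in to x = -55 mm; at the floor the pillar is 31 mm wide and reaches in to x = -49.5
- heat_sink: Bare aluminium finned heat sink, loose, 0.04 kg, standing on its base on the bench to the left of the trays: 26 mm (x) by 30 mm (y), 25 mm high; origin at the centre of its underside, z up. 5 mm base plate, six upright fins along y; the flat outer faces of the two outermost fins are 26 mm apart: grip it there, across x
- harness_plug: A yellow moulded harness plug, loose, 0.022 kg, 28 mm (x) by 55 mm (y), 17 mm high, lying on the floor of the upper tray with its length along the tray; origin at the centre of its underside. It stays in that tray
- upper_label (a point): The centre of the blank label on the upper tray: its point (-72.5, 0, 50) mm
- lower_label (a point): The centre of the blank label on the lower tray: its point (-72.5, 0, 50) mm
- driver_red: A red-handled screwdriver, loose, 18 x 150 x 17 mm, lying beyond the trays; bystander. Origin under its middle
- side_cutters: Orange-handled side cutters, loose, 52 x 106 x 12 mm, lying beyond and to the right of the trays; bystander. Origin under their middle
- solder_spool: A blue and white spool of solder, loose, 52 x 71 x 33 mm, at the right; bystander. Origin under its middle

How it is judged:
By the outcome, as a careful person would: the job done as asked, in the order asked, and still so for the second after the job is handed in, with the robot touching nothing.
It also fails if it takes over 70 s, if anything falls off the work surface, if the arm or the gripper's body presses on something with over 40 N, if the wrist force passes 120 N, or if a joint passes its speed limit or range.

## Working session

There is one attempt and no reset: what is moved stays moved. The work goes in short steps, Python scripts to look and compute and a tool call to move; the robot and the scene stay as the last step left them, time stands still between calls to the robot, and variables do not carry over. Pictures are saved under pics/ and viewed, at most 10 in all, crops included, and the job is handed in when it is done.

Besides the shell and the picture viewer there is one more tool, called after "Emit:" as name(argument=value, ...) on one line, values as JSON. send_rows: Moves the arm, as the interface text tells. Its arguments: {"type":"object","properties":{"targets":{"type":"array"},"force":{"type":"number"}},"required":["targets"]}

```bash
mkdir -p pics; cat > h.py <<'E'
import numpy as np, cv2
from workcell import env
def cam(n,save=None):
    c=env.read_camera(n)
    if save: cv2.imwrite('pics/'+save,c['image'][:,:,::-1])
    c['K']=np.array([[c['fx'],0,c['cx']],[0,c['fy'],c['cy']],[0,0,1.]]);c['d']=np.array(c['dist'],float)
    c['R']=np.array(c['R']);c['t']=np.array(c['t']);return c
def ray(c,uv,z):
    p=cv2.undistortPoints(np.array([[uv]],float),c['K'],c['d'])[0,0]
    d=c['R'].T@np.array([p[0],p[1],1]);o=-c['R'].T@c['t'];return o+d*(z-o[2])/d[2]
def proj(c,X):
    return cv2.projectPoints(np.array(X,float).reshape(-1,3),cv2.Rodrigues(c['R'])[0],c['t'],c['K'],c['d'])[0][:,0]
E
python3 - <<'E'
from h import *
for n in('scene','top'):
    c=cam(n,n+'0.png'); print(n,-c['R'].T@c['t'],c['R'][2])
s=env.get_state();print(s['ee_pos'],s['ee_rot'],s['force'],s['gripper_width'],s['time'])
a=[cv2.imread('pics/%s0.png'%n) for n in('top','scene')]
E
```

```text
scene [-0.15136596  0.60274099  0.50642153] [ 0.6624278  -0.6143266  -0.42870997]
top [ 0.31063993 -0.03016566  1.28987317] [ 0.19506015 -0.01008974 -0.98073938]
[0.22343963 0.50206273 0.2234079 ] [ 2.07861253e-01  9.78157806e-01 -9.54244446e-04 -3.08367873e-04] [-0.57357121  0.12154719  0.14914285] 1.0051437956917295 0.1
```

View pics/top0.png

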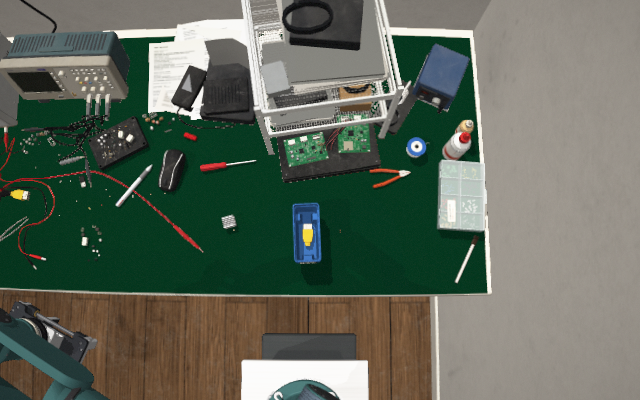

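View pics/scene0.png

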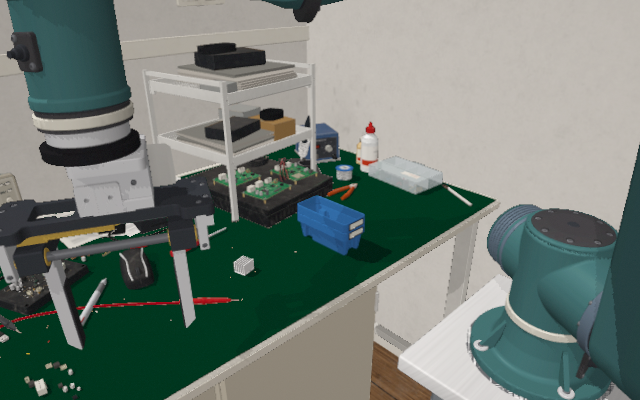

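Top view: the trays are at about (307,233) with their length along world x, and the heat sink is at (229,222). Scene view: the labels are at about (356,230), on the end facing the robot (-x). Next I fit silhouettes to get poses.

```bash
cat > fit.py <<'E'
from h import *
from scipy.optimize import minimize
def box(l,w,z0,z1,l0=None,w0=None):
    l0=l0 or l;w0=w0 or w
    return np.array([[sx*a/2,sy*b/2,z] for a,b,z in((l0,w0,z0),(l,w,z1)) for sx in(-1,1) for sy in(-1,1)])/1000
TR=lambda dz=0:[box(144,66,40+dz,60+dz),box(136,58,dz,40+dz,124,46)]
NEST=[box(144,66,40,80),box(136,58,0,40,124,46)]
SINK=[box(26,30,0,25)]
def sil(c,hs,p,z0=0,S=4):
    m=np.zeros((400*S,640*S),np.uint8);cs,sn=np.cos(p[2]),np.sin(p[2])
    for h in hs:
        X=h@np.array([[cs,-sn,0],[sn,cs,0],[0,0,1]]).T+[p[0],p[1],z0]
        q=cv2.convexHull(((proj(c,X)+.5)*S*16).astype(np.int32));cv2.fillConvexPoly(m,q,1,shift=4)
    return m
def mask(c,kind,roi,S=4):
    I=c['image'].astype(int);r,g,b=I[...,0],I[...,1],I[...,2]
    m=(b>r+35)&(b>g+15) if kind=='blue' else (r>75)&(abs(r-b)<60)
    k=np.zeros(m.shape,bool);k[roi[1]:roi[3],roi[0]:roi[2]]=1
    m=cv2.resize((m&k).astype(np.uint8)*255,None,fx=S,fy=S,interpolation=cv2.INTER_LINEAR)>127
    cs,_=cv2.findContours(m.astype(np.uint8),cv2.RETR_EXTERNAL,cv2.CHAIN_APPROX_NONE)
    o=np.zeros(m.shape,np.uint8);cv2.drawContours(o,[max(cs,key=cv2.contourArea)],-1,1,-1);return o
def fit(obs,hs,p0,z0=0):
    def f(p,o=obs):
        return sum(1-(a&m).sum()/(a|m).sum() for c,m in o for a in[sil(c,hs,p,z0)])
    go=lambda o:minimize(f,p0,args=(o,),method='Nelder-Mead',options=dict(initial_simplex=[p0,np.add(p0,[.015,0,0]),np.add(p0,[0,.015,0]),np.add(p0,[0,0,.15])],xatol=1e-4,fatol=1e-4))
    for o in [obs]+([[x] for x in obs] if len(obs)>1 else []):
        r=go(o);print(np.round(r.x,4),'yaw deg',round(np.degrees(r.x[2]),1),'cost',round(r.fun,3))
E
python3 - <<'E'
from fit import *
t,s=cam('top'),cam('scene')
p=ray(t,(307,233),.04);q=ray(t,(229,222),.012);print(p,q)
fit([(t,mask(t,'blue',(280,190,335,275))),(s,mask(s,'blue',(285,185,375,260)))],NEST,[p[0],p[1],0])
fit([(t,mask(t,'g',(215,208,245,238))),(s,mask(s,'g',(222,245,266,285)))],SINK,[q[0],q[1],0.15])
k=ray(t,(308,235),.04);print('plug',k)
a=cv2.resize(t['image'][180:280,200:360],None,fx=5,fy=5,interpolation=cv2.INTER_CUBIC)
cv2.imwrite('pics/crop.png',a[:,:,::-1])
E
```

```text
[ 0.46756988 -0.00447517  0.04      ] [0.49866767 0.19871902 0.012     ]
[ 0.4665 -0.0039  0.0348] yaw deg 2.0 cost 0.125
[ 0.467  -0.0035  0.0405] yaw deg 2.3 cost 0.036
[ 0.4672 -0.0063 -0.0008] yaw deg -0.0 cost 0.074
[0.4999 0.1994 0.2727] yaw deg 15.6 cost 0.192
[0.5007 0.2005 0.2318] yaw deg 13.3 cost 0.077
[0.4999 0.1983 0.2798] yaw deg 16.0 cost 0.064
plug [ 0.46251342 -0.00702718  0.04      ]
```

View pics/crop.png

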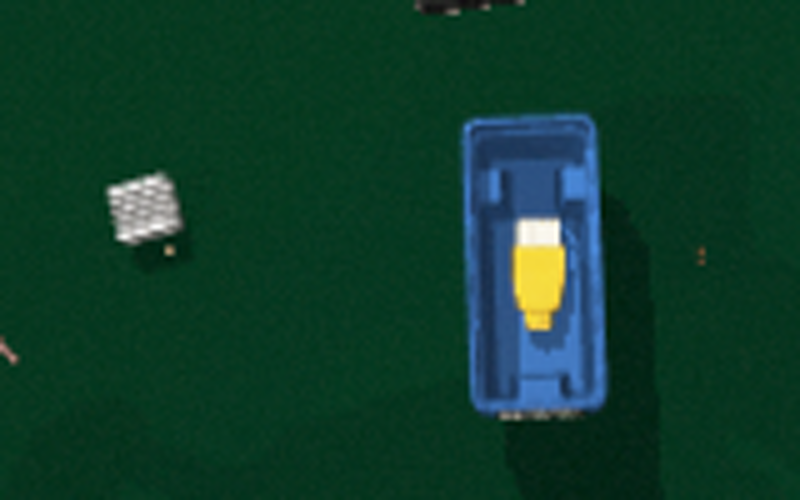

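Fit: trays at x≈0.467, y≈-0.004, yaw≈2.2°. Heat sink at (0.500, 0.199), yaw≈15°. The plug lies near the middle of the upper tray. I'm moving above the trays now.

Emit:
send_rows(targets=[{"x": 12,"y": -25,"z": -1,"az": 0.023,"claw": 94},{"x": 12,"y": -25,"z": -1,"az": 0.023},{"x": 12,"y": -25,"z": -1,"az": 0.023},{"x": 12,"y": -25,"z": -1,"az": 0.023},{"x": 12,"y": -25,"z": -1,"az": 0.023},{"x": 12,"y": -25,"z": -1,"az": 0.023},{"x": 12,"y": -25,"z": -1,"az": 0.023},{"x": 12,"y": -25,"z": -1,"az": 0.023},{"x": 12,"y": -25,"z": -1,"az": 0.023},{"x": 12,"y": -25,"z": -1,"az": 0.023},{"x": 12,"y": -25,"z": -1,"az": 0.023},{"x": 12,"y": -25,"z": -1,"az": 0.023},{"x": 12,"y": -25,"z": -1,"az": 0.023},{"x": 12,"y": -25,"z": -1,"az": 0.023},{"x": 12,"y": -25,"z": -1,"az": 0.023},{"x": 12,"y": -25,"z": -1,"az": 0.023},{"x": 12,"y": -25,"z": -1,"az": 0.023},{"x": 12,"y": -25,"z": -1,"az": 0.023},{"x": 12,"y": -25,"z": -1,"az": 0.023},{"x": 0,"y": 0,"z": 0}], force=30)

```text
validation failed for argument at $.ta...
```

Emit:
send_rows(targets=[{"ax": 0,"ay": 0,"az": 0.023,"x": 12,"y": -25,"z": -1,"claw": 94},{"ax": 0,"ay": 0,"az": 0.023,"x": 12,"y": -25,"z": -1,"claw": 94},{"ax": 0,"ay": 0,"az": 0.023,"x": 12,"y": -25,"z": -1,"claw": 94},{"ax": 0,"ay": 0,"az": 0.023,"x": 12,"y": -25,"z": -1,"claw": 94},{"ax": 0,"ay": 0,"az": 0.023,"x": 12,"y": -25,"z": -1,"claw": 94},{"ax": 0,"ay": 0,"az": 0.023,"x": 12,"y": -25,"z": -1,"claw": 94},{"ax": 0,"ay": 0,"az": 0.023,"x": 12,"y": -25,"z": -1,"claw": 94},{"ax": 0,"ay": 0,"az": 0.023,"x": 12,"y": -25,"z": -1,"claw": 94},{"ax": 0,"ay": 0,"az": 0.023,"x": 12,"y": -25,"z": -1,"claw": 94},{"ax": 0,"ay": 0,"az": 0.023,"x": 12,"y": -25,"z": -1,"claw": 94},{"ax": 0,"ay": 0,"az": 0.023,"x": 12,"y": -25,"z": -1,"claw": 94},{"ax": 0,"ay": 0,"az": 0.023,"x": 12,"y": -25,"z": -1,"claw": 94},{"ax": 0,"ay": 0,"az": 0.023,"x": 12,"y": -25,"z": -1,"claw": 94},{"ax": 0,"ay": 0,"az": 0.023,"x": 12,"y": -25,"z": -1,"claw": 94},{"ax": 0,"ay": 0,"az": 0.023,"x": 12,"y": -25,"z": -1,"claw": 94},{"ax": 0,"ay": 0,"az": 0.023,"x": 12,"y": -25,"z": -1,"claw": 94},{"ax": 0,"ay": 0,"az": 0.023,"x": 12,"y": -25,"z": -1,"claw": 94},{"ax": 0,"ay": 0,"az": 0.023,"x": 12,"y": -25,"z": -1,"claw": 94},{"ax": 0,"ay": 0,"az": 0.023,"x": 12,"y": -25,"z": -1,"claw": 94},{"ax": 0,"ay": 0,"az": 0,"x": 0,"y": 0,"z": 0,"claw": 94}], force=30)

```text
time: 1.87
ee_pos: [0.4528, 0.0238, 0.2047]
ee_rot: [-0.007, 1.0, -0.001, -0.0]
force: [-0.6, -0.4, -0.0]
gripper_width: 0.998
grip_force: 0.0
```

Emit:
send_rows(targets=[{"ax": 0,"ay": 0,"az": 0.012,"x": 7,"y": -14,"z": 0,"claw": 94},{"ax": 0,"ay": 0,"az": 0.012,"x": 7,"y": -14,"z": 0,"claw": 94},{"ax": 0,"ay": 0,"az": 0,"x": 0,"y": 0,"z": 0,"claw": 94},{"ax": 0,"ay": 0,"az": 0,"x": 0,"y": 0,"z": 0,"claw": 94}])

```text
time: 2.2
ee_pos: [0.4654, -0.0003, 0.2052]
ee_rot: [-0.02, 1.0, 0.0, -0.0]
force: [-0.3, 0.8, 0.4]
gripper_width: 0.997
grip_force: 0.0
```

```bash
python3 - <<'E'
from h import *
c=cam('wrist','w1.png');I=c['image'].copy()
print(-c['R'].T@c['t'],c['R'][2])
a=.038
for z in(.08,):
    X=np.array([[sx*.072,sy*.033,z] for sx,sy in((-1,-1),(1,-1),(1,1),(-1,1))])
    X=X@np.array([[np.cos(a),-np.sin(a),0],[np.sin(a),np.cos(a),0],[0,0,1]]).T+[.467,-.004,0]
    q=proj(c,X);print(q.round(0).tolist());cv2.polylines(I,[q.astype(np.int32)],True,(255,0,0),1)
cv2.imwrite('pics/w1o.png',I[:,:,::-1])
E
```

```text
[ 0.3802803  -0.00412196  0.36582054] [ 0.28930191  0.01291946 -0.95715071]
[[273.0, 117.0], [279.0, 280.0], [352.0, 280.0], [357.0, 117.0]]
```

View pics/w1o.png

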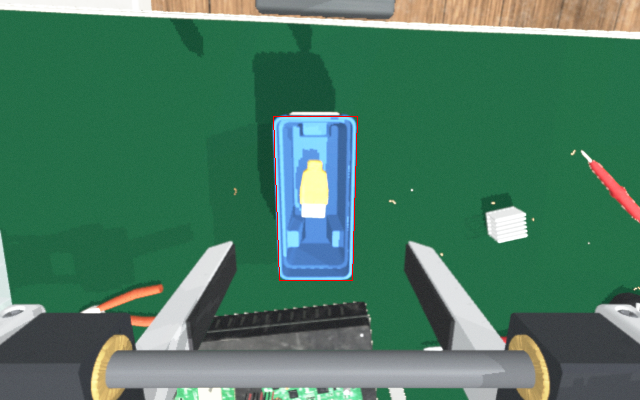

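The overlay of the fitted rim at (.467, -.004, 2.2°) matches the rim corners (273,117)–(357,280) to within a pixel. Descending.

Emit:
send_rows(targets=[{"ax": 0,"ay": 0,"az": 0,"x": 1,"y": -2,"z": -20,"claw": 94},{"ax": 0,"ay": 0,"az": 0,"x": 0,"y": 0,"z": -25,"claw": 94},{"ax": 0,"ay": 0,"az": 0,"x": 0,"y": 0,"z": -25,"claw": 94},{"ax": 0,"ay": 0,"az": 0,"x": 0,"y": 0,"z": -20,"claw": 94},{"ax": 0,"ay": 0,"az": 0,"x": 0,"y": 0,"z": -12,"claw": 94},{"ax": 0,"ay": 0,"az": 0,"x": 0,"y": 0,"z": -8,"claw": 94},{"ax": 0,"ay": 0,"az": 0,"x": 0,"y": 0,"z": 0,"claw": 94},{"ax": 0,"ay": 0,"az": 0,"x": 0,"y": 0,"z": 0,"claw": 94}])

```text
time: 2.92
ee_pos: [0.4666, -0.0019, 0.0958]
ee_rot: [-0.021, 1.0, 0.0, 0.0]
force: [0.5, 0.5, -0.2]
gripper_width: 0.999
grip_force: 0.0
```

```bash
python3 - <<'E'
from h import *
s=env.get_state();print(s['ee_pos'],s['ee_rot'],s['q'])
E
```

```text
[ 0.46662116 -0.00191213  0.09584192] [-2.14735783e-02  9.99769404e-01  1.32714832e-04  8.52070024e-05] [-1.25899657e-01 -3.60195145e-02  1.75592570e+00  2.90808828e-04
  1.42155688e+00 -1.73968966e+00]
```

Emit:
send_rows(targets=[{"ax": 0,"ay": 0,"az": 0,"x": 0,"y": -2,"z": -8,"claw": 94},{"ax": 0,"ay": 0,"az": 0,"x": 0,"y": 0,"z": -6,"claw": 94},{"ax": 0,"ay": 0,"az": 0,"x": 0,"y": 0,"z": 0,"claw": 94},{"ax": 0,"ay": 0,"az": 0,"x": 0,"y": 0,"z": 0,"claw": 80},{"ax": 0,"ay": 0,"az": 0,"x": 0,"y": 0,"z": 0,"claw": 70},{"ax": 0,"ay": 0,"az": 0,"x": 0,"y": 0,"z": 0,"claw": 60},{"ax": 0,"ay": 0,"az": 0,"x": 0,"y": 0,"z": 0,"claw": 60},{"ax": 0,"ay": 0,"az": 0,"x": 0,"y": 0,"z": 0,"claw": 60},{"ax": 0,"ay": 0,"az": 0,"x": 0,"y": 0,"z": 0,"claw": 60},{"ax": 0,"ay": 0,"az": 0,"x": 0,"y": 0,"z": 0,"claw": 60}], force=30)

```text
time: 3.75
ee_pos: [0.4669, -0.0046, 0.0818]
ee_rot: [-0.021, 1.0, -0.0, 0.0]
force: [0.3, -0.4, 0.5]
gripper_width: 0.702
grip_force: 30.0
```

Emit:
send_rows(targets=[{"ax": 0,"ay": 0,"az": 0,"x": 0,"y": 0,"z": 3,"claw": 60},{"ax": 0,"ay": 0,"az": 0,"x": 0,"y": 0,"z": 5,"claw": 60},{"ax": 0,"ay": 0,"az": 0,"x": 0,"y": 0,"z": 7,"claw": 60},{"ax": 0,"ay": 0,"az": 0,"x": 0,"y": 0,"z": 10,"claw": 60},{"ax": 0,"ay": 0,"az": 0,"x": 0,"y": 0,"z": 13,"claw": 60},{"ax": 0,"ay": 0,"az": 0,"x": 0,"y": 0,"z": 15,"claw": 60},{"ax": 0,"ay": 0,"az": 0,"x": 0,"y": 0,"z": 15,"claw": 60},{"ax": 0,"ay": 0,"az": 0,"x": 0,"y": 0,"z": 12,"claw": 60},{"ax": 0,"ay": 0,"az": 0,"x": 0,"y": 0,"z": 7,"claw": 60},{"ax": 0,"ay": 0,"az": 0,"x": 0,"y": 0,"z": 3,"claw": 60},{"ax": 0,"ay": 0,"az": 0,"x": 0,"y": 0,"z": 0,"claw": 60}])

```text
time: 4.67
ee_pos: [0.467, -0.0046, 0.1724]
ee_rot: [-0.021, 1.0, -0.0, 0.001]
force: [0.6, 1.0, -1.3]
gripper_width: 0.698
grip_force: 30.0
```

```bash
python3 - <<'E'
from h import *
c=cam('scene');cv2.imwrite('pics/s2.png',cv2.resize(c['image'][60:340,160:480,::-1],None,fx=2,fy=2))
s=env.get_state();print(s['ee_pos'],s['force'],s['moment'])
E
```

```text
[ 0.46659981 -0.00449494  0.17145782] [ 0.83883476  0.38590232 -2.33227313] [ 0.0160541  -0.01909647 -0.04778442]
```

View pics/s2.png

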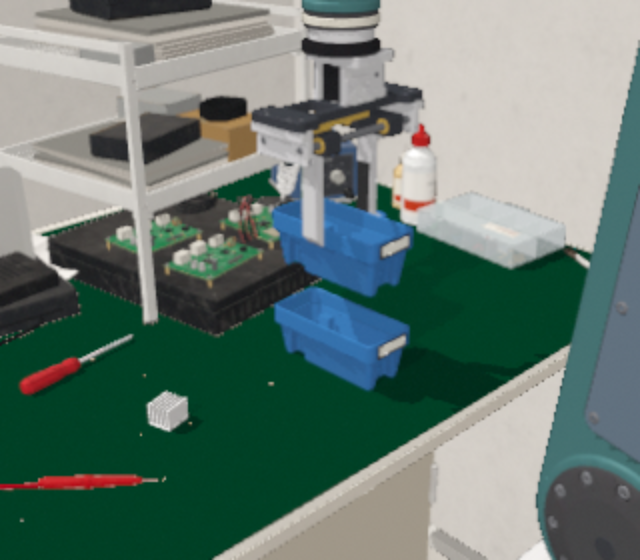

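The scene view shows the upper tray held level at crop (345,245) and the lower one left standing at (345,335). I'm setting the upper tray aside to the right.

Emit:
send_rows(targets=[{"ax": 0,"ay": 0,"az": 0,"x": -1,"y": -5,"z": 0,"claw": 60},{"ax": 0,"ay": 0,"az": 0,"x": -2,"y": -11,"z": 0,"claw": 60},{"ax": 0,"ay": 0,"az": 0,"x": -2,"y": -16,"z": 0,"claw": 60},{"ax": 0,"ay": 0,"az": 0,"x": -3,"y": -20,"z": 0,"claw": 60},{"ax": 0,"ay": 0,"az": 0,"x": -3,"y": -22,"z": 0,"claw": 60},{"ax": 0,"ay": 0,"az": 0,"x": -3,"y": -22,"z": 0,"claw": 60},{"ax": 0,"ay": 0,"az": 0,"x": -2,"y": -22,"z": -3,"claw": 60},{"ax": 0,"ay": 0,"az": 0,"x": -2,"y": -20,"z": -6,"claw": 60},{"ax": 0,"ay": 0,"az": 0,"x": -1,"y": -14,"z": -10,"claw": 60},{"ax": 0,"ay": 0,"az": 0,"x": -1,"y": -8,"z": -13,"claw": 60},{"ax": 0,"ay": 0,"az": 0,"x": 0,"y": 0,"z": -15,"claw": 60},{"ax": 0,"ay": 0,"az": 0,"x": 0,"y": 0,"z": -15,"claw": 60},{"ax": 0,"ay": 0,"az": 0,"x": 0,"y": 0,"z": -14,"claw": 60},{"ax": 0,"ay": 0,"az": 0,"x": 0,"y": 0,"z": -12,"claw": 60},{"ax": 0,"ay": 0,"az": 0,"x": 0,"y": 0,"z": -8,"claw": 60},{"ax": 0,"ay": 0,"az": 0,"x": 0,"y": 0,"z": -5,"claw": 60},{"ax": 0,"ay": 0,"az": 0,"x": 0,"y": 0,"z": -3,"claw": 60},{"ax": 0,"ay": 0,"az": 0,"x": 0,"y": 0,"z": 0,"claw": 60},{"ax": 0,"ay": 0,"az": 0,"x": 0,"y": 0,"z": 0,"claw": 60}])

```text
time: 6.3
ee_pos: [0.4469, -0.1648, 0.068]
ee_rot: [-0.021, 1.0, -0.0, 0.0]
force: [-0.5, -0.4, -2.7]
gripper_width: 0.697
grip_force: 30.0
```

Emit:
send_rows(targets=[{"ax": 0,"ay": 0,"az": 0,"x": 0,"y": 0,"z": -2,"claw": 60},{"ax": 0,"ay": 0,"az": 0,"x": 0,"y": 0,"z": -2,"claw": 60},{"ax": 0,"ay": 0,"az": 0,"x": 0,"y": 0,"z": -1,"claw": 60},{"ax": 0,"ay": 0,"az": 0,"x": 0,"y": 0,"z": -1,"claw": 60},{"ax": 0,"ay": 0,"az": 0,"x": 0,"y": 0,"z": 0,"claw": 60}])

```text
time: 6.72
ee_pos: [0.4468, -0.1645, 0.0618]
ee_rot: [-0.021, 1.0, -0.0, 0.0]
force: [-0.3, -0.2, -0.7]
gripper_width: 0.699
grip_force: 30.0
```

Emit:
send_rows(targets=[{"ax": 0,"ay": 0,"az": 0,"x": 0,"y": 0,"z": 0,"claw": 70},{"ax": 0,"ay": 0,"az": 0,"x": 0,"y": 0,"z": 0,"claw": 80},{"ax": 0,"ay": 0,"az": 0,"x": 0,"y": 0,"z": 0,"claw": 90},{"ax": 0,"ay": 0,"az": 0,"x": 0,"y": 0,"z": 10,"claw": 90},{"ax": 0,"ay": 0,"az": 0,"x": 0,"y": 0,"z": 25,"claw": 90},{"ax": 0,"ay": 0,"az": 0,"x": 0,"y": 0,"z": 35,"claw": 90},{"ax": 0,"ay": 0,"az": 0,"x": 0,"y": 0,"z": 35,"claw": 90},{"ax": 0,"ay": 0,"az": -0.11,"x": 4,"y": 28,"z": 5,"claw": 90},{"ax": 0,"ay": 0,"az": -0.11,"x": 4,"y": 30,"z": 0,"claw": 80},{"ax": 0,"ay": 0,"az": -0.11,"x": 4,"y": 30,"z": 0,"claw": 70},{"ax": 0,"ay": 0,"az": -0.11,"x": 4,"y": 30,"z": 0,"claw": 60},{"ax": 0,"ay": 0,"az": -0.11,"x": 4,"y": 30,"z": 0,"claw": 50},{"ax": 0,"ay": 0,"az": -0.11,"x": 4,"y": 30,"z": 0,"claw": 50},{"ax": 0,"ay": 0,"az": -0.11,"x": 4,"y": 30,"z": 0,"claw": 50},{"ax": 0,"ay": 0,"az": -0.11,"x": 5,"y": 30,"z": 0,"claw": 50},{"ax": 0,"ay": 0,"az": -0.11,"x": 5,"y": 30,"z": 0,"claw": 50},{"ax": 0,"ay": 0,"az": -0.11,"x": 5,"y": 30,"z": 0,"claw": 50},{"ax": 0,"ay": 0,"az": -0.11,"x": 5,"y": 30,"z": 0,"claw": 50},{"ax": 0,"ay": 0,"az": -0.11,"x": 5,"y": 30,"z": 0,"claw": 50},{"ax": 0,"ay": 0,"az": -0.03,"x": 0,"y": 0,"z": 0,"claw": 50}])

```text
time: 8.38
ee_pos: [0.5, 0.1982, 0.1723]
ee_rot: [0.608, 0.794, 0.002, -0.0]
force: [-0.8, 0.0, 0.4]
gripper_width: 0.532
grip_force: 0.0
```

```bash
python3 - <<'E'
from fit import *
s=env.get_state();print(s['ee_pos'],s['ee_rot'],s['q'][5])
w,t,sc=cam('wrist'),cam('top'),cam('scene');a=w['image'].copy()
for p in((.5,.199,.23),(.4999,.199,.2727)):
    cs,sn=np.cos(p[2]),np.sin(p[2])
    X=SINK[0][4:][[0,1,3,2]]@np.array([[cs,-sn,0],[sn,cs,0],[0,0,1]]).T+[p[0],p[1],0]
    q=proj(w,X);print(q.round(0).tolist());cv2.polylines(a,[q.astype(np.int32)],True,(255,0,0) if p[2]<.25 else (0,0,255),1)
c0=proj(w,[.5,.199,.025])[0].astype(int);u,v=max(0,c0[0]-100),max(0,c0[1]-75)
x=cv2.resize(a[v:v+150,u:u+200],(400,300),interpolation=cv2.INTER_CUBIC)
y=cv2.resize(t['image'][180:280,290:423],(400,300))
cv2.imwrite('pics/s3.png',np.hstack([x,y])[:,:,::-1])
E
```

```text
[0.49996861 0.19821069 0.17229353] [ 6.07974135e-01  7.93955163e-01  1.56414959e-03 -4.51360361e-04] 0.0066276923112581695
[[305.0, 210.0], [306.0, 178.0], [335.0, 179.0], [334.0, 211.0]]
[[306.0, 211.0], [305.0, 179.0], [334.0, 179.0], [334.0, 211.0]]
```

View pics/s3.png

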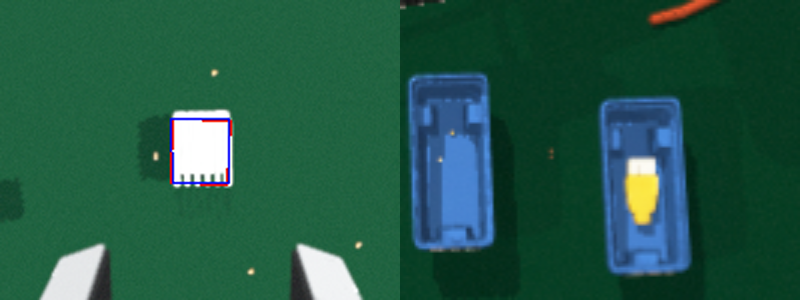

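Left crop: the heat sink sits centred between the jaws, with its faces aligned to the outline. Right crop: the lower tray is empty, and the upper tray with its plug stands aside. Descending on the sink.

Emit:
send_rows(targets=[{"ax": 0,"ay": 0,"az": 0,"x": 0,"y": 1,"z": -25,"claw": 50},{"ax": 0,"ay": 0,"az": 0,"x": 0,"y": 0,"z": -30,"claw": 50},{"ax": 0,"ay": 0,"az": 0,"x": 0,"y": 0,"z": -30,"claw": 50},{"ax": 0,"ay": 0,"az": 0,"x": 0,"y": 0,"z": -25,"claw": 50},{"ax": 0,"ay": 0,"az": 0,"x": 0,"y": 0,"z": -15,"claw": 50},{"ax": 0,"ay": 0,"az": 0,"x": 0,"y": 0,"z": -10,"claw": 50},{"ax": 0,"ay": 0,"az": 0,"x": 0,"y": 0,"z": -10,"claw": 50},{"ax": 0,"ay": 0,"az": 0,"x": 0,"y": 0,"z": 0,"claw": 50},{"ax": 0,"ay": 0,"az": 0,"x": 0,"y": 0,"z": 0,"claw": 50}], force=15)

```text
time: 9.28
ee_pos: [0.5001, 0.1942, 0.027]
ee_rot: [0.608, 0.794, 0.0, 0.0]
force: [0.8, 0.5, 0.4]
gripper_width: 0.534
grip_force: 0.0
```

Emit:
send_rows(targets=[{"ax": 0,"ay": 0,"az": 0,"x": 0,"y": 4,"z": -3,"claw": 50},{"ax": 0,"ay": 0,"az": 0,"x": 0,"y": 0,"z": -2,"claw": 50},{"ax": 0,"ay": 0,"az": 0,"x": 0,"y": 0,"z": 0,"claw": 40},{"ax": 0,"ay": 0,"az": 0,"x": 0,"y": 0,"z": 0,"claw": 32},{"ax": 0,"ay": 0,"az": 0,"x": 0,"y": 0,"z": 0,"claw": 22},{"ax": 0,"ay": 0,"az": 0,"x": 0,"y": 0,"z": 0,"claw": 20},{"ax": 0,"ay": 0,"az": 0,"x": 0,"y": 0,"z": 0,"claw": 20},{"ax": 0,"ay": 0,"az": 0,"x": 0,"y": 0,"z": 0,"claw": 20},{"ax": 0,"ay": 0,"az": 0,"x": 0,"y": 0,"z": 0,"claw": 20}], force=15)

```text
time: 10.03
ee_pos: [0.4998, 0.1986, 0.0218]
ee_rot: [0.608, 0.794, 0.0, 0.0]
force: [0.8, 0.3, 1.8]
gripper_width: 0.278
grip_force: 15.0
```

Emit:
send_rows(targets=[{"ax": 0,"ay": 0,"az": 0,"x": 0,"y": 0,"z": 10,"claw": 20},{"ax": 0,"ay": 0,"az": 0,"x": 0,"y": 0,"z": 25,"claw": 20},{"ax": 0,"ay": 0,"az": 0,"x": 0,"y": 0,"z": 30,"claw": 20},{"ax": 0,"ay": 0,"az": 0,"x": 0,"y": 0,"z": 30,"claw": 20},{"ax": 0,"ay": 0,"az": 0,"x": 0,"y": 0,"z": 25,"claw": 20},{"ax": 0,"ay": 0,"az": -0.025,"x": -4,"y": -18,"z": 15,"claw": 20},{"ax": 0,"ay": 0,"az": -0.025,"x": -5,"y": -25,"z": 0,"claw": 20},{"ax": 0,"ay": 0,"az": -0.025,"x": -5,"y": -25,"z": 0,"claw": 20},{"ax": 0,"ay": 0,"az": -0.025,"x": -5,"y": -25,"z": 0,"claw": 20},{"ax": 0,"ay": 0,"az": -0.025,"x": -5,"y": -25,"z": 0,"claw": 20},{"ax": 0,"ay": 0,"az": -0.025,"x": -5,"y": -25,"z": 0,"claw": 20},{"ax": 0,"ay": 0,"az": -0.025,"x": -5,"y": -25,"z": 0,"claw": 20},{"ax": 0,"ay": 0,"az": -0.025,"x": -5,"y": -22,"z": 0,"claw": 20},{"ax": 0,"ay": 0,"az": -0.025,"x": -2,"y": -13,"z": 0,"claw": 20},{"ax": 0,"ay": 0,"az": 0,"x": 0,"y": 0,"z": 0,"claw": 20},{"ax": 0,"ay": 0,"az": 0,"x": 0,"y": 0,"z": 0,"claw": 20}])

```text
time: 11.37
ee_pos: [0.4587, -0.0047, 0.157]
ee_rot: [0.694, 0.72, 0.0, 0.0]
force: [-0.6, 1.4, -0.6]
gripper_width: 0.271
grip_force: 15.0
```

```bash
python3 - <<'E'
from fit import *
s=env.get_state();print(s['ee_pos'],s['ee_rot'])
w,sc=cam('wrist'),cam('scene')
a=w['image'].copy();p=(.467,-.0043,.038);cs,sn=np.cos(p[2]),np.sin(p[2])
X=TR()[0][4:][[0,1,3,2]]@np.array([[cs,-sn,0],[sn,cs,0],[0,0,1]]).T+[p[0],p[1],0]
cv2.polylines(a,[proj(w,X).astype(np.int32)],True,(255,0,0),1)
x=cv2.resize(a[60:340,140:500],(400,311),interpolation=cv2.INTER_CUBIC)
y=cv2.resize(sc['image'][100:300,230:487],(400,311),interpolation=cv2.INTER_CUBIC)
cv2.imwrite('pics/s4.png',np.hstack([x,y])[:,:,::-1])
E
```

```text
[ 0.45866546 -0.00470973  0.1570173 ] [6.93907599e-01 7.20063918e-01 4.35402919e-04 9.07513878e-05]
```

View pics/s4.png

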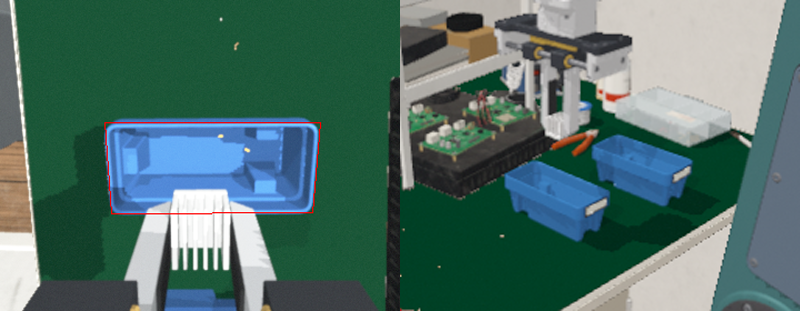

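Lower tray is at its expected place (outline matches) and the sink is held fins up. Lowering it in.

Emit:
send_rows(targets=[{"ax": 0,"ay": 0,"az": 0,"x": 0,"y": 0,"z": -15,"claw": 20},{"ax": 0,"ay": 0,"az": 0,"x": 0,"y": 0,"z": -25,"claw": 20},{"ax": 0,"ay": 0,"az": 0,"x": 0,"y": 0,"z": -25,"claw": 20},{"ax": 0,"ay": 0,"az": 0,"x": 0,"y": 0,"z": -20,"claw": 20},{"ax": 0,"ay": 0,"az": 0,"x": 0,"y": 0,"z": -15,"claw": 20},{"ax": 0,"ay": 0,"az": 0,"x": 0,"y": 0,"z": -12,"claw": 20},{"ax": 0,"ay": 0,"az": 0,"x": 0,"y": 0,"z": -10,"claw": 20},{"ax": 0,"ay": 0,"az": 0,"x": 0,"y": 0,"z": -5,"claw": 20},{"ax": 0,"ay": 0,"az": 0,"x": 0,"y": 0,"z": 0,"claw": 20},{"ax": 0,"ay": 0,"az": 0,"x": 0,"y": 0,"z": 0,"claw": 20}])

```text
time: 12.3
ee_pos: [0.459, -0.0042, 0.0298]
ee_rot: [0.693, 0.721, 0.0, 0.0]
force: [0.6, -0.8, -0.4]
gripper_width: 0.277
grip_force: 15.0
```

Lowering to contact (TCP z≈0.0243), then opening to just 38 mm and rising.

Emit:
send_rows(targets=[{"ax": 0,"ay": 0,"az": 0,"x": 0,"y": 0,"z": -3,"claw": 20},{"ax": 0,"ay": 0,"az": 0,"x": 0,"y": 0,"z": -1.5,"claw": 20},{"ax": 0,"ay": 0,"az": 0,"x": 0,"y": 0,"z": -1,"claw": 20},{"ax": 0,"ay": 0,"az": 0,"x": 0,"y": 0,"z": 0,"claw": 20},{"ax": 0,"ay": 0,"az": 0,"x": 0,"y": 0,"z": 0,"claw": 20}])

```text
time: 12.72
ee_pos: [0.4588, -0.0046, 0.0242]
ee_rot: [0.694, 0.72, 0.0, 0.0]
force: [-0.1, -0.2, 0.1]
gripper_width: 0.275
grip_force: 15.0
```

Emit:
send_rows(targets=[{"ax": 0,"ay": 0,"az": 0,"x": 0,"y": 0,"z": 0,"claw": 30},{"ax": 0,"ay": 0,"az": 0,"x": 0,"y": 0,"z": 0,"claw": 36},{"ax": 0,"ay": 0,"az": 0,"x": 0,"y": 0,"z": 0,"claw": 36},{"ax": 0,"ay": 0,"az": 0,"x": 0,"y": 0,"z": 10,"claw": 36},{"ax": 0,"ay": 0,"az": 0,"x": 0,"y": 0,"z": 20,"claw": 36},{"ax": 0,"ay": 0,"az": 0,"x": 0,"y": 0,"z": 30,"claw": 36},{"ax": 0,"ay": 0,"az": 0,"x": 0,"y": 0,"z": 35,"claw": 36},{"ax": 0,"ay": 0,"az": 0,"x": 0,"y": 0,"z": 35,"claw": 36}])

```text
time: 13.38
ee_pos: [0.4581, -0.0044, 0.1557]
ee_rot: [0.694, 0.72, -0.0, -0.0]
force: [0.7, 0.1, -0.4]
gripper_width: 0.384
grip_force: 0.0
```

Emit:
send_rows(targets=[{"ax": 0,"ay": 0,"az": -0.098,"x": 0,"y": -5,"z": 20,"claw": 50},{"ax": 0,"ay": 0,"az": -0.098,"x": 0,"y": -10,"z": 20,"claw": 65},{"ax": 0,"ay": 0,"az": -0.098,"x": -1,"y": -11,"z": 10,"claw": 80},{"ax": 0,"ay": 0,"az": -0.098,"x": -1,"y": -11,"z": 0,"claw": 94},{"ax": 0,"ay": 0,"az": -0.098,"x": -1,"y": -11,"z": 0,"claw": 94},{"ax": 0,"ay": 0,"az": -0.098,"x": -1,"y": -11,"z": 0,"claw": 94},{"ax": 0,"ay": 0,"az": -0.098,"x": -1,"y": -11,"z": 0,"claw": 94},{"ax": 0,"ay": 0,"az": -0.098,"x": -1,"y": -11,"z": 0,"claw": 94},{"ax": 0,"ay": 0,"az": -0.098,"x": -1,"y": -11,"z": 0,"claw": 94},{"ax": 0,"ay": 0,"az": -0.098,"x": -1,"y": -11,"z": 0,"claw": 94},{"ax": 0,"ay": 0,"az": -0.098,"x": -1,"y": -11,"z": 0,"claw": 94},{"ax": 0,"ay": 0,"az": -0.098,"x": -1,"y": -11,"z": 0,"claw": 94},{"ax": 0,"ay": 0,"az": -0.098,"x": -1,"y": -11,"z": 0,"claw": 94},{"ax": 0,"ay": 0,"az": -0.098,"x": -1,"y": -11,"z": 0,"claw": 94},{"ax": 0,"ay": 0,"az": -0.098,"x": -1,"y": -10,"z": 0,"claw": 94},{"ax": 0,"ay": 0,"az": -0.098,"x": 0,"y": -4,"z": 0,"claw": 94},{"ax": 0,"ay": 0,"az": 0,"x": 0,"y": 0,"z": 0,"claw": 94},{"ax": 0,"ay": 0,"az": 0,"x": 0,"y": 0,"z": 0,"claw": 94}])

```text
time: 14.88
ee_pos: [0.4457, -0.1656, 0.2046]
ee_rot: [1.0, 0.021, 0.0, 0.0]
force: [-0.2, -0.3, -0.2]
gripper_width: 1.0
grip_force: 0.0
```

```bash
python3 - <<'E'
from fit import *
s=env.get_state();print(s['ee_pos'],s['ee_rot'],s['q'][5])
w,sc,t=cam('wrist','w5.png'),cam('scene','sc5.png'),cam('top')
U=(.447,-.1645,.038);L=(.467,-.0043,.038);a=w['image'].copy();P=[]
for p in(U,L):
    cs,sn=np.cos(p[2]),np.sin(p[2])
    X=TR()[0][4:][[0,1,3,2]]@np.array([[cs,-sn,0],[sn,cs,0],[0,0,1]]).T+[p[0],p[1],0]
    q=proj(w,X);print(q.round().tolist());P.append(q);cv2.polylines(a,[q.astype(np.int32)],True,(255,0,0),1)
cv2.imwrite('pics/w5o.png',a[:,:,::-1])
for q,p in zip(P,(U,L)):
    lo,hi=q.min(0)-12,q.max(0)+12;lo=np.maximum(lo,0)
    try: fit([(w,mask(w,'blue',np.r_[lo,hi].astype(int)))],TR(),p)
    except Exception as e: print(e)
E
```

```text
[ 0.44565003 -0.16556973  0.20459279] [9.99771800e-01 2.13606510e-02 2.60959690e-04 4.87394865e-05] 1.0529118105514907
[[353.0, 267.0], [284.0, 267.0], [280.0, 111.0], [358.0, 112.0]]
[[183.0, 241.0], [112.0, 241.0], [83.0, 77.0], [164.0, 78.0]]
[ 0.4462 -0.1646  0.0432] yaw deg 2.5 cost 0.017
[ 0.466  -0.0043  0.0387] yaw deg 2.2 cost 0.031
```

View pics/w5o.png

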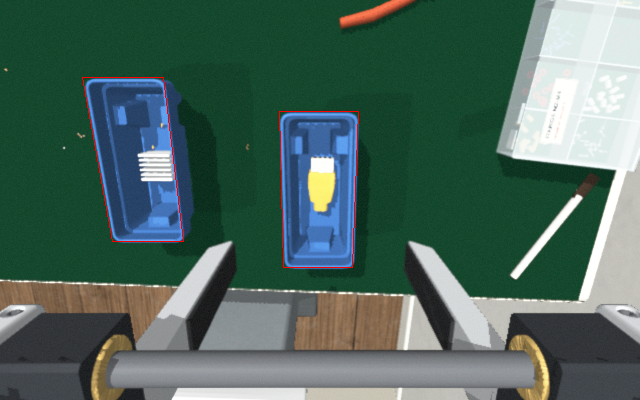

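The wrist view shows the sink upright in the lower tray at (155,166) and the upper tray with its plug at (319,190). Relative fit: upper (.4462, -.1646), lower (.466, -.0043). Grasping the upper tray.

Emit:
send_rows(targets=[{"ax": 0,"ay": 0,"az": 0,"x": 0.5,"y": 1,"z": -20,"claw": 94},{"ax": 0,"ay": 0,"az": 0,"x": 0,"y": 0,"z": -30,"claw": 94},{"ax": 0,"ay": 0,"az": 0,"x": 0,"y": 0,"z": -30,"claw": 94},{"ax": 0,"ay": 0,"az": 0,"x": 0,"y": 0,"z": -25,"claw": 94},{"ax": 0,"ay": 0,"az": 0,"x": 0,"y": 0,"z": -20,"claw": 94},{"ax": 0,"ay": 0,"az": 0,"x": 0,"y": 0,"z": -15,"claw": 94},{"ax": 0,"ay": 0,"az": 0,"x": 0,"y": 0,"z": -10,"claw": 94},{"ax": 0,"ay": 0,"az": 0,"x": 0,"y": 0,"z": 0,"claw": 94},{"ax": 0,"ay": 0,"az": 0,"x": 0,"y": 0,"z": 0,"claw": 94}], force=30)

```text
time: 15.78
ee_pos: [0.4463, -0.1643, 0.0542]
ee_rot: [1.0, 0.021, -0.0, -0.0]
force: [0.1, 0.7, 0.3]
gripper_width: 0.996
grip_force: 0.0
```

Emit:
send_rows(targets=[{"ax": 0,"ay": 0,"az": 0,"x": 0,"y": 0,"z": -2,"claw": 94},{"ax": 0,"ay": 0,"az": 0,"x": 0,"y": 0,"z": 0,"claw": 80},{"ax": 0,"ay": 0,"az": 0,"x": 0,"y": 0,"z": 0,"claw": 70},{"ax": 0,"ay": 0,"az": 0,"x": 0,"y": 0,"z": 0,"claw": 60},{"ax": 0,"ay": 0,"az": 0,"x": 0,"y": 0,"z": 0,"claw": 60},{"ax": 0,"ay": 0,"az": 0,"x": 0,"y": 0,"z": 0,"claw": 60},{"ax": 0,"ay": 0,"az": 0,"x": 0,"y": 0,"z": 0,"claw": 60},{"ax": 0,"ay": 0,"az": 0,"x": 0,"y": 0,"z": 0,"claw": 60}])

```text
time: 16.45
ee_pos: [0.4464, -0.1646, 0.0524]
ee_rot: [1.0, 0.02, 0.0, 0.0]
force: [-0.1, 1.6, 2.1]
gripper_width: 0.701
grip_force: 30.0
```

Emit:
send_rows(targets=[{"ax": 0,"ay": 0,"az": 0,"x": 0,"y": 0,"z": 3,"claw": 60},{"ax": 0,"ay": 0,"az": 0,"x": 0,"y": 0,"z": 6,"claw": 60},{"ax": 0,"ay": 0,"az": 0,"x": 0,"y": 0,"z": 10,"claw": 60},{"ax": 0,"ay": 0,"az": 0,"x": 0,"y": 0,"z": 14,"claw": 60},{"ax": 0,"ay": 0,"az": 0,"x": 0,"y": 0,"z": 16,"claw": 60},{"ax": 0,"ay": 0,"az": 0,"x": 0,"y": 0,"z": 16,"claw": 60},{"ax": 0,"ay": 0,"az": 0,"x": 0,"y": 0,"z": 14,"claw": 60},{"ax": 0,"ay": 0,"az": 0,"x": 0,"y": 0,"z": 12,"claw": 60},{"ax": 0,"ay": 0,"az": 0,"x": 0,"y": 0,"z": 8,"claw": 60},{"ax": 0,"ay": 0,"az": 0,"x": 0,"y": 0,"z": 4,"claw": 60},{"ax": 0,"ay": 0,"az": 0,"x": 0,"y": 0,"z": 2,"claw": 60},{"ax": 0,"ay": 0,"az": 0,"x": 0,"y": 0,"z": 0,"claw": 60}])

```text
time: 17.45
ee_pos: [0.4461, -0.1645, 0.157]
ee_rot: [1.0, 0.02, -0.0, -0.0]
force: [-0.0, -0.1, -2.1]
gripper_width: 0.696
grip_force: 30.0
```

Emit:
send_rows(targets=[{"ax": 0,"ay": 0,"az": 0.02,"x": 0,"y": 0,"z": 0,"claw": 60},{"ax": 0,"ay": 0,"az": 0.04,"x": 0,"y": 0,"z": 0,"claw": 60},{"ax": 0,"ay": 0,"az": 0.06,"x": 0,"y": 0,"z": 0,"claw": 60},{"ax": 0,"ay": 0,"az": 0.08,"x": 0,"y": 0,"z": 0,"claw": 60},{"ax": 0,"ay": 0,"az": 0.09,"x": 0,"y": 0,"z": 0,"claw": 60},{"ax": 0,"ay": 0,"az": 0.09,"x": 0,"y": 0,"z": 0,"claw": 60},{"ax": 0,"ay": 0,"az": 0.09,"x": 0,"y": 0,"z": 0,"claw": 60},{"ax": 0,"ay": 0,"az": 0.09,"x": 0,"y": 0,"z": 0,"claw": 60},{"ax": 0,"ay": 0,"az": 0.09,"x": 0,"y": 0,"z": 0,"claw": 60},{"ax": 0,"ay": 0,"az": 0.09,"x": 0,"y": 0,"z": 0,"claw": 60},{"ax": 0,"ay": 0,"az": 0.09,"x": 0,"y": 0,"z": 0,"claw": 60},{"ax": 0,"ay": 0,"az": 0.09,"x": 0,"y": 0,"z": 0,"claw": 60},{"ax": 0,"ay": 0,"az": 0.09,"x": 0,"y": 0,"z": 0,"claw": 60},{"ax": 0,"ay": 0,"az": 0.09,"x": 0,"y": 0,"z": 0,"claw": 60},{"ax": 0,"ay": 0,"az": 0.09,"x": 0,"y": 0,"z": 0,"claw": 60},{"ax": 0,"ay": 0,"az": 0.09,"x": 0,"y": 0,"z": 0,"claw": 60},{"ax": 0,"ay": 0,"az": 0.09,"x": 0,"y": 0,"z": 0,"claw": 60},{"ax": 0,"ay": 0,"az": 0.09,"x": 0,"y": 0,"z": 0,"claw": 60},{"ax": 0,"ay": 0,"az": 0.09,"x": 0,"y": 0,"z": 0,"claw": 60},{"ax": 0,"ay": 0,"az": 0.09,"x": 0,"y": 2,"z": 0,"claw": 60}])

```text
time: 19.12
ee_pos: [0.4456, -0.1625, 0.1558]
ee_rot: [0.665, 0.747, -0.0, -0.001]
force: [-0.6, -0.6, -1.6]
gripper_width: 0.699
grip_force: 30.0
```

Emit:
send_rows(targets=[{"ax": 0,"ay": 0,"az": 0.09,"x": 1,"y": 4,"z": 0,"claw": 60},{"ax": 0,"ay": 0,"az": 0.09,"x": 1,"y": 7,"z": 0,"claw": 60},{"ax": 0,"ay": 0,"az": 0.09,"x": 1,"y": 10,"z": 0,"claw": 60},{"ax": 0,"ay": 0,"az": 0.09,"x": 1,"y": 10,"z": 0,"claw": 60},{"ax": 0,"ay": 0,"az": 0.09,"x": 1,"y": 10,"z": 0,"claw": 60},{"ax": 0,"ay": 0,"az": 0.09,"x": 1,"y": 10,"z": 0,"claw": 60},{"ax": 0,"ay": 0,"az": 0.09,"x": 1,"y": 10,"z": 0,"claw": 60},{"ax": 0,"ay": 0,"az": 0.09,"x": 1,"y": 10,"z": 0,"claw": 60},{"ax": 0,"ay": 0,"az": 0.09,"x": 1,"y": 10,"z": 0,"claw": 60},{"ax": 0,"ay": 0,"az": 0.09,"x": 1,"y": 10,"z": 0,"claw": 60},{"ax": 0,"ay": 0,"az": 0.09,"x": 1,"y": 10,"z": 0,"claw": 60},{"ax": 0,"ay": 0,"az": 0.09,"x": 1,"y": 10,"z": 0,"claw": 60},{"ax": 0,"ay": 0,"az": 0.09,"x": 1,"y": 10,"z": 0,"claw": 60},{"ax": 0,"ay": 0,"az": 0.09,"x": 1,"y": 10,"z": 0,"claw": 60},{"ax": 0,"ay": 0,"az": 0.08,"x": 2,"y": 10,"z": 0,"claw": 60},{"ax": 0,"ay": 0,"az": 0.06,"x": 2,"y": 8,"z": 0,"claw": 60},{"ax": 0,"ay": 0,"az": 0.05,"x": 1,"y": 5,"z": 0,"claw": 60},{"ax": 0,"ay": 0,"az": 0.03,"x": 1,"y": 3,"z": 0,"claw": 60},{"ax": 0,"ay": 0,"az": 0.02,"x": 0,"y": 1,"z": 0,"claw": 60},{"ax": 0,"ay": 0,"az": 0,"x": 0,"y": 0,"z": 0,"claw": 60}])

```text
time: 20.78
ee_pos: [0.4659, -0.0044, 0.1564]
ee_rot: [-0.02, 1.0, 0.0, -0.001]
force: [0.6, 0.1, -2.6]
gripper_width: 0.701
grip_force: 30.0
```

```bash
python3 - <<'E'
from fit import *
s=env.get_state();print(s['ee_pos'],s['ee_rot'],s['force'],s['time'])
w=cam('wrist');sc=cam('scene')
p=(s['ee_pos'][0],s['ee_pos'][1],.038);z0=s['ee_pos'][2]-.052
cs,sn=np.cos(p[2]),np.sin(p[2])
X=TR()[0][4:][[0,1,3,2]]@np.array([[cs,-sn,0],[sn,cs,0],[0,0,1]]).T+[p[0],p[1],z0]
q=proj(w,X);print(q.round().tolist());a=w['image'].copy();cv2.polylines(a,[q.astype(np.int32)],True,(255,0,0),1)
lo,hi=np.maximum(q.min(0)-15,0),q.max(0)+15
# held tray: rim outline fit, tool-held tray at z0
fit([(w,mask(w,'blue',np.r_[lo,hi].astype(int)))],TR(),p,z0)
x=cv2.resize(a[20:360,120:560],(400,309),interpolation=cv2.INTER_CUBIC)
y=cv2.resize(sc['image'][100:300,230:487],(400,309),interpolation=cv2.INTER_CUBIC)
cv2.imwrite('pics/s6.png',np.hstack([x,y])[:,:,::-1])
E
```

```text
[ 0.46589173 -0.00442975  0.15644276] [-2.00100300e-02  9.99799609e-01  7.61877420e-05 -5.77979703e-04] [ 0.58600652  0.14591909 -2.57889649] 20.7833
[[243.0, 130.0], [398.0, 130.0], [381.0, 400.0], [259.0, 400.0]]
[ 0.4614 -0.0049  0.0418] yaw deg 2.4 cost 0.168
```

View pics/s6.png

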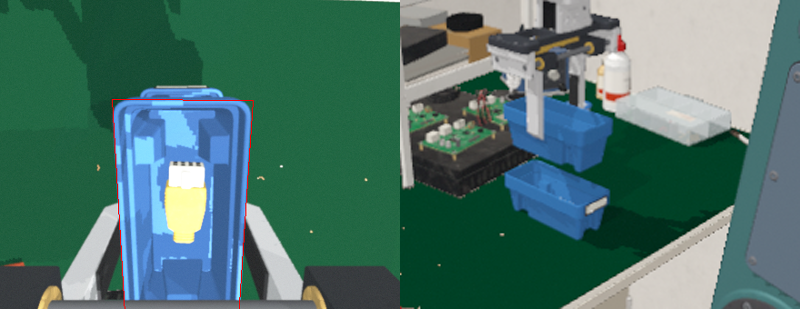

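The tray is turned: its plain end is now over the labelled end of the lower one, and the plug is still inside. The outline agrees to about 1 mm. Lowering gently.

Emit:
send_rows(targets=[{"ax": 0,"ay": 0,"az": 0,"x": 0,"y": 0,"z": -5,"claw": 60},{"ax": 0,"ay": 0,"az": 0,"x": 0,"y": 0,"z": -9,"claw": 60},{"ax": 0,"ay": 0,"az": 0,"x": 0,"y": 0,"z": -10,"claw": 60},{"ax": 0,"ay": 0,"az": 0,"x": 0,"y": 0,"z": -10,"claw": 60},{"ax": 0,"ay": 0,"az": 0,"x": 0,"y": 0,"z": -8,"claw": 60},{"ax": 0,"ay": 0,"az": 0,"x": 0,"y": 0,"z": -7,"claw": 60},{"ax": 0,"ay": 0,"az": 0,"x": 0,"y": 0,"z": -5,"claw": 60},{"ax": 0,"ay": 0,"az": 0,"x": 0,"y": 0,"z": -4,"claw": 60},{"ax": 0,"ay": 0,"az": 0,"x": 0,"y": 0,"z": -3,"claw": 60},{"ax": 0,"ay": 0,"az": 0,"x": 0,"y": 0,"z": 0,"claw": 60},{"ax": 0,"ay": 0,"az": 0,"x": 0,"y": 0,"z": 0,"claw": 60}])

```text
time: 21.8
ee_pos: [0.4664, -0.0045, 0.0962]
ee_rot: [-0.02, 1.0, 0.0, 0.0]
force: [-0.2, 0.4, -1.3]
gripper_width: 0.701
grip_force: 30.0
```

Emit:
send_rows(targets=[{"ax": 0,"ay": 0,"az": 0,"x": 0,"y": 0,"z": -3,"claw": 60},{"ax": 0,"ay": 0,"az": 0,"x": 0,"y": 0,"z": -2,"claw": 60},{"ax": 0,"ay": 0,"az": 0,"x": 0,"y": 0,"z": -2,"claw": 60},{"ax": 0,"ay": 0,"az": 0,"x": 0,"y": 0,"z": -1,"claw": 60},{"ax": 0,"ay": 0,"az": 0,"x": 0,"y": 0,"z": 0,"claw": 60},{"ax": 0,"ay": 0,"az": 0,"x": 0,"y": 0,"z": 0,"claw": 60}])

```text
time: 22.3
ee_pos: [0.4662, -0.0045, 0.0884]
ee_rot: [-0.02, 1.0, 0.0, 0.0]
force: [-1.1, -0.2, 0.5]
gripper_width: 0.701
grip_force: 30.0
```

Emit:
send_rows(targets=[{"ax": 0,"ay": 0,"az": 0,"x": 0,"y": 0,"z": -0.5,"claw": 60},{"ax": 0,"ay": 0,"az": 0,"x": 0,"y": 0,"z": 0,"claw": 60},{"ax": 0,"ay": 0,"az": 0,"x": 0,"y": 0,"z": 0,"claw": 68},{"ax": 0,"ay": 0,"az": 0,"x": 0,"y": 0,"z": 0,"claw": 76},{"ax": 0,"ay": 0,"az": 0,"x": 0,"y": 0,"z": 0,"claw": 86},{"ax": 0,"ay": 0,"az": 0,"x": 0,"y": 0,"z": 0,"claw": 94},{"ax": 0,"ay": 0,"az": 0,"x": 0,"y": 0,"z": 5,"claw": 94},{"ax": 0,"ay": 0,"az": 0,"x": 0,"y": 0,"z": 15,"claw": 94},{"ax": 0,"ay": 0,"az": 0,"x": 0,"y": 0,"z": 25,"claw": 94},{"ax": 0,"ay": 0,"az": 0,"x": 0,"y": 0,"z": 30,"claw": 94},{"ax": 0,"ay": 0,"az": 0,"x": 0,"y": 0,"z": 30,"claw": 94},{"ax": 0,"ay": 0,"az": 0,"x": 0,"y": 0,"z": 30,"claw": 94},{"ax": 0,"ay": 0,"az": 0,"x": -5,"y": 0,"z": 20,"claw": 94},{"ax": 0,"ay": 0,"az": 0,"x": -5,"y": 0,"z": 0,"claw": 94},{"ax": 0,"ay": 0,"az": 0,"x": 0,"y": 0,"z": 0,"claw": 94}])

```text
time: 23.55
ee_pos: [0.4563, -0.0046, 0.2439]
ee_rot: [-0.02, 1.0, -0.0, 0.002]
force: [-0.1, 0.4, -1.6]
gripper_width: 0.999
grip_force: 0.0
```

```bash
python3 - <<'E'
from fit import *
s=env.get_state();print(s['ee_pos'],s['time'])
w,sc=cam('wrist'),cam('scene')
p=(.466,-.0044,.038);cs,sn=np.cos(p[2]),np.sin(p[2]);R=np.array([[cs,-sn,0],[sn,cs,0],[0,0,1]])
a=w['image'].copy();b=sc['image'].copy();a=cv2.resize(a,None,fx=2,fy=2);b=cv2.resize(b,None,fx=3,fy=3,interpolation=cv2.INTER_CUBIC)
X=TR()[0][4:][[0,1,3,2]]@R.T+[p[0],p[1],.036]
for im,c,k in((a,w,2),(b,sc,3)):cv2.polylines(im,[((proj(c,X)+.5)*k).astype(np.int32)],True,(255,0,0),1)
x=cv2.resize(a[100:760,240:1100],(400,307));y=b[510:816,870:1270]
x=x[:306];cv2.imwrite('pics/s7.png',np.hstack([x,y])[:,:,::-1])
E
```

```text
[ 0.45627471 -0.0045755   0.24392689] 23.55
```

View pics/s7.png

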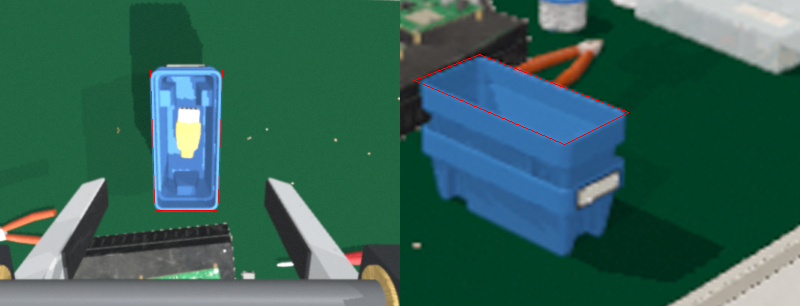

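The upper tray's rim matches the outline predicted for z 96 mm in both views. It is level on the ledges, with the plug inside and only the lower tray's label showing at the near end.

```bash
python3 -c "
from workcell import env
print(env.finish_job())"
```

```text
the job is handed in; nothing more can be done
None
```

The job is handed in: the heat sink stands fins up in the lower tray, and the upper tray, plug still in it, rests level on the ledges turned half round; the screwdriver, cutters and spool were not touched.

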